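# Angle a wiring duct past the post into the marking-out jig

## Robot

A 6-joint arm with a two-finger parallel gripper is mounted at the origin on the work surface. World frame = base frame: x ahead of the robot, y to its left, z up, the work surface at z = 0. Lengths are in mm, angles in rad, forces in N, time in s.
With the tool pointing down it reaches from about 275 to 1000 mm from the base axis. Payload 8.4 kg.
Tool frame: the origin (TCP) lies midway between the tips of the shut fingers; the grasp point (between the pads) lies 19 mm behind it; z points along the fingers, y is the line along which they close (so a half turn about z gives the same grasp; the last joint's range is limited). The gripper opens to 85 mm and grips with 20 to 120 N. Pads are 22 mm wide; open, the fingers measure 114 mm over their backs; the gripper's body (76 mm by 85 mm) begins 54 mm behind the grasp point. The pads swing forward as they close: fully open they stand 13 mm farther back than shut.
Start: joints at [1.146, 0.353, 1.633, -0, 1.155, -0.002], TCP at [256.446, 569.968, 231.281] pointing down, gripper open.
Joint ranges: [-2.63, 2.63], [-0.92, 2.1], [0.06, 2.66], [-1.3, 4.44], [0, 2.69], [-3.02, 3.02]. Speed limits (rad/s): [2.22, 2.22, 2.79, 3.14, 3.14, 3.14].

## Interface

Orientations are given as [roll, pitch, yaw] about the fixed x, y, z axes, in that order (R = Rz(yaw) Ry(pitch) Rx(roll)).
In Python, from rig import monitor, imaging, r gives the robot as it stands.
- The arm moves only by the tool drive_tool, never from a script. Its argument "plan" is a list of rows, each an object of numbers: "x", "y", "z": the shift along the tool's x, y, z in units of 50 mm (1.0 is 50 mm); "ax", "ay", "az": the turn, a rotation vector about the tool's x, y, z in units of 6 degrees (1.0 is 6 degrees); "hand": the finger opening in mm, from 0 to 85.4. In form: [{"x": .., "y": .., "z": .., "ax": .., "ay": .., "az": .., "hand": ..}, ...]. A call has 1 to 8 rows; each row is the pose to reach, as a shift and turn from the pose commanded when the call began, along the tool's axes at that moment; what a row does not reach only later rows make up. A row lasts 1/10 s, in which the tool goes at most 50 mm and 8.59 degrees, less where a joint would pass 70% of its speed; a pose out of reach is approached as far as the arm can. A call with a gripper value outside its range is refused whole. The fingers move at their own pace and stop on an object; "grip_force" is the grip in N (left out, the last holds). Time passes only in rows, so rows that repeat a pose let the fingers close. It gives the time, the measured TCP pose, the force, the opening and the grip force at its end, in the units of the state.
- monitor.sense(): the state, without advancing time (a new reading comes with each control period).
- imaging.grab_frame(name): name is "scene" or "side" or "wrist"; returns the picture (400x640x3 uint8, red, green, blue); there is no depth.
- imaging.camera_info(name): a dict with "mtx" (3x3 intrinsics, pixels), "R" (3x3) and "t" (3): a world point X has camera coordinates R X + t. Camera axes: x right, y down, z forward; pixel columns grow to the right and rows downward; lengths in mm; the calibration is good to about 2 mm. A picture is of the moment at which its call begins: read the wrist's pose just before it. camera_info takes no time and is no camera call; for the wrist camera it gives the pose at the moment of the call.
- r.sign_off(): hands the job in; it is judged then, once.
The state is a dict: "clock": time; "qpos": joint angles; "qvel": joint speeds; "joint_efforts": joint torques, N m; "eef_pos": TCP position; "tcp_rot": TCP orientation; "contact_force": force on the tool from outside, world axes, zero at the start; "wrist_torque": the same for the moment, N m; "opening": opening from 0.0 (shut) to 1.0 (fully open); "grasp_force": force on a finger pad.
Only numpy, scipy, OpenCV 4.12 (cv2) and the standard library are available. Lean on these libraries where they do the work, as an engineer would, in place of code of your own. Each camera call takes 0.05 s, during which the arm holds its last target. There are 200 camera calls.

## Task

Push the length of grey slotted wiring duct across the bench into the marking-out jig: slip one end in behind the steel post at an angle, then swing the other end in, so that the duct ends up lying flat against the jig's back rail, fully home between the two cheeks. Only push it with the fingers so that it slides on the bench: never lift it or tip it over, and leave the screwdriver, the carton and the junction box where they are.

Things in the scene. Friction and masses are not known exactly. Their poses are not given: they have to be found in the camera images.
- duct: the loose piece: straight closed length of grey plastic wiring duct, a bar 200 mm long (its x), 32 mm wide (its y), 32 mm high (its z), about 0.25 kg, lying on the bench between robot and jig, roughly crosswise. Origin at the centre of its underside. The two ends are alike; either may go behind the post.
- duct_end1 (a point): centre of the duct's end face at its +x end (100 mm from the duct's middle, 16 mm above its underside)
- duct_end2 (a point): centre of the duct's end face at its -x end (100 mm from the duct's middle, 16 mm above its underside)
- jig: fixed aluminium jig, no floor, open to the robot: a back rail and two end cheeks, 28 mm high. Origin at bench height (0) on the rail's inner face, midway; x points away from the robot through the rail (x 0 to 20 mm), y along it. Cheeks: inner faces at y = -125 and +125 mm, 16 mm thick, from the rail to x = -60 mm. Duct home: long side along the rail, middle line at x = -16 mm.
- post: fixed upright steel post, 24 mm across, 60 mm high, in the jig's mouth at jig x = -70 mm and jig y = +70 or -70 mm (differs from run to run). 58 mm are free between it and the back rail, 183 mm from it to the far cheek: the duct cannot go straight in. Origin on its axis at bench height. Its 38 mm foot flange is flush, things slide over it.
- cap: flat round steel cover, 38 mm across, over the unused post hole on the other side of the jig's mouth (mirror image of the post's place); flush with the bench, the duct and fingers pass over it freely. Origin at its centre.
- screwdriver: loose screwdriver with blue handle, 190 mm long, lying on the bench to the robot's right; a bystander. Its x axis is along its length, handle towards -x
- carton: loose upright lamp carton 50 x 50 x 100 mm, on the robot's left; a bystander. Origin at the centre of its underside
- junction_box: loose white junction box 80 x 80 x 40 mm lying on the bench left of the jig; a bystander. Origin at the centre of its underside
Not all that is in view belongs to the job. Several things have the shape of the duct; the one meant has the colours described above.

How it is judged (in metres and radians):
On the way:
1. one end of the duct is in behind the post while the duct still lies at an angle to the jig (angle between the x axis of duct and the y axis of jig, either way round above 0.1 rad and ((x of duct_end1 in the frame of jig above -0.055 m and horizontal distance between duct_end1 and post below 0.085 m) or (x of duct_end2 in the frame of jig above -0.055 m and horizontal distance between duct_end2 and post below 0.085 m))), for 0.05 s.
At the end, for the whole second after the job is handed in: The duct lies at rest on the bench in the jig, between the cheeks, upright as it started, its long side along the back rail with both ends within 6 mm of touching it (x of each of duct_end1, duct_end2 in the frame of jig above -0.022 m and x of duct in the frame of jig below -0.012 m and y of duct in the frame of jig between -0.03 and 0.03 m and angle between the x axis of duct and the y axis of jig, either way round below 0.06 rad and height (world z) of duct below 0.005 m and angle between duct's own z axis and vertical below 0.08 rad and linear speed of duct below 0.01 m/s).
It fails at once if the duct is lifted off the bench (height (world z) of duct above 0.012 m).
It fails at once if the duct is tipped over (angle between duct's own z axis and vertical above 0.35 rad).
It fails at once if the screwdriver is disturbed (distance of screwdriver from where it was at the start of the episode above 0.03 m).
It fails at once if the carton is disturbed (distance of carton from where it was at the start of the episode above 0.03 m).
It fails at once if the junction box is disturbed (distance of junction_box from where it was at the start of the episode above 0.03 m).
It also fails if it takes over 64 s, if anything falls off the work surface, if the arm or the gripper's body presses on something with over 40 N, if the wrist force passes 120 N, or if a joint passes its speed limit or range.

## Working session

There is one attempt and no reset: what is moved stays moved. The work goes in short steps, Python scripts to look and compute and a tool call to move; the robot and the scene stay as the last step left them, time stands still between calls to the robot, and variables do not carry over. Pictures are saved under pics/ and viewed, at most 10 in all, crops included, and the job is handed in when it is done.

Besides the shell and the picture viewer there is one more tool, called after ">>>" by a JSON object that holds its "method" and its "body", one argument or row to a line. drive_tool: Moves the arm, as the interface text tells. Its arguments: {"type":"object","properties":{"plan":{"type":"array","items":{"type":"object","properties":{"x":{"type":"number"},"y":{"type":"number"},"z":{"type":"number"},"ax":{"type":"number"},"ay":{"type":"number"},"az":{"type":"number"},"hand":{"type":"number"}}}},"grip_force":{"type":"number"}},"required":["plan"]}

```bash
ls; mkdir -p pics
cat > h.py <<'E'
import numpy as np, cv2
from rig import monitor, imaging, r
def save(cam,fn,crop=None,scale=1):
    im=imaging.grab_frame(cam)[:,:,::-1]
    if crop: u0,v0,u1,v1=crop; im=im[v0:v1,u0:u1]
    cv2.imwrite(fn,cv2.resize(im,None,fx=scale,fy=scale,interpolation=cv2.INTER_CUBIC))
def pt(cam,u,v,z=0):
    c=imaging.camera_info(cam); K,R,t=map(np.array,(c["mtx"],c["R"],c["t"]))
    d=R.T@np.linalg.solve(K,[u,v,1]); o=-R.T@t
    return (o+d*(z-o[2])/d[2])[:2].round(1)
E
python3 - <<'E'
from h import *
save("scene","pics/a.png",scale=1.25); save("side","pics/b.png",scale=1.25)
s=monitor.sense(); print({k:np.round(s[k],3) for k in ("clock","eef_pos","tcp_rot","contact_force","opening")})
E
```

```text
pics
{'clock': np.float64(0.1), 'eef_pos': array([256.278, 569.592, 230.641]), 'tcp_rot': array([-3.14 ,  0.   ,  2.719]), 'contact_force': array([0.797, 0.36 , 0.007]), 'opening': np.float64(1.002)}
```

View pics/a.png

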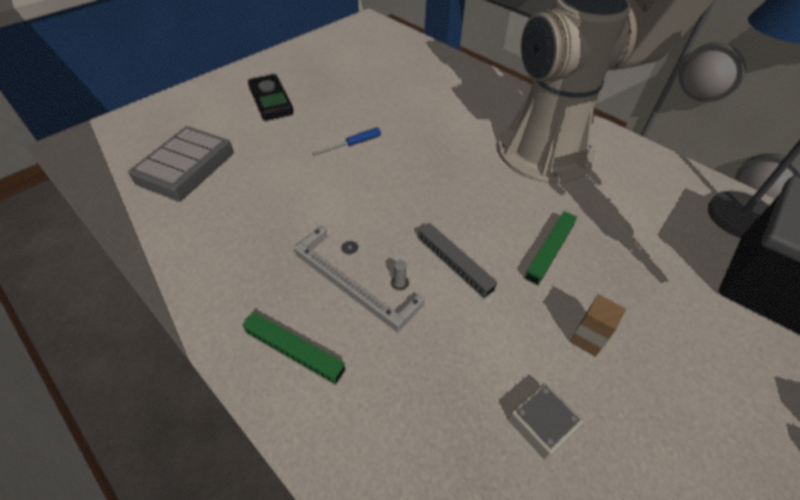

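View pics/b.png

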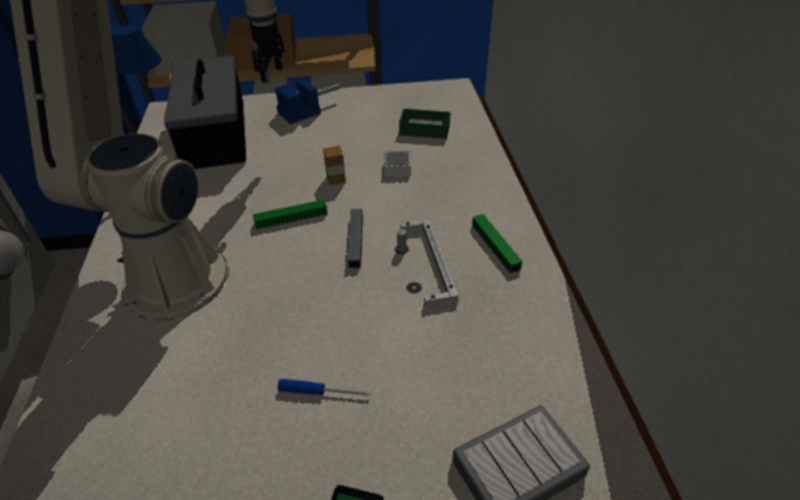

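Candidates for the duct in the scene view (1.25x): a grey bar at (456,258), a green bar at (294,345) and a green bar at (551,247). I choose the grey one and check it in a crop. The post is at (400,275), on the jig's +y (left) side, and the cap is at (350,247).

Run:
```python
from h import *
save("scene","pics/c.png",(220,160,420,280),4)
save("side","pics/d.png",(260,150,380,260),5)
```

```text
(no output)
```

View pics/c.png

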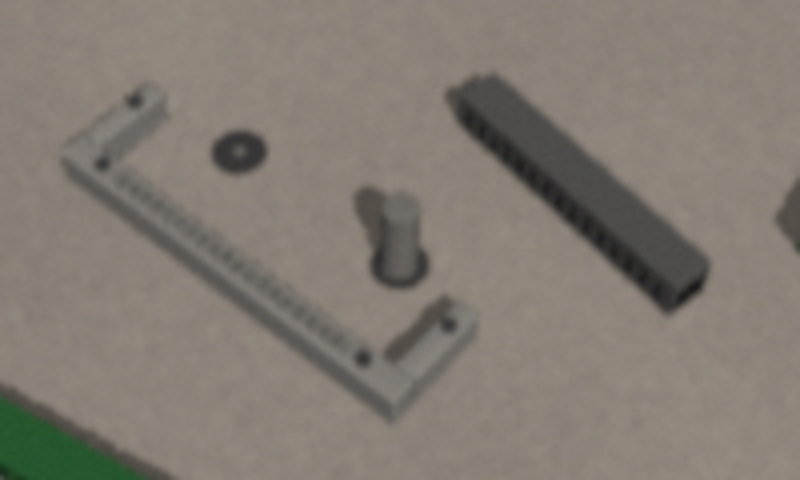

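View pics/d.png

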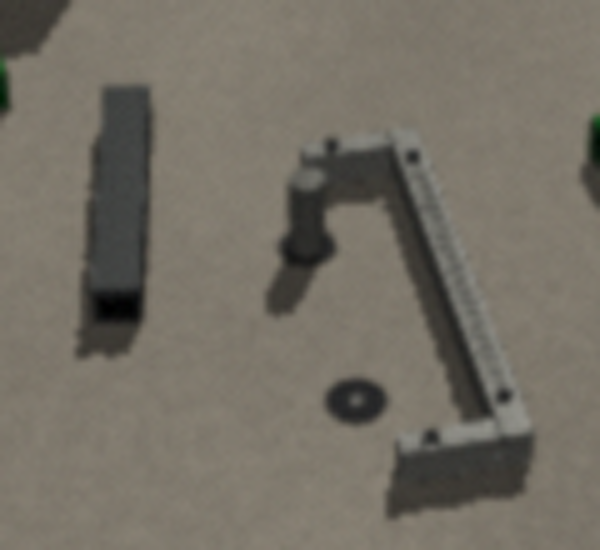

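Run:
```python
from h import *
C=lambda u,v,z:pt("scene",220+u/4,160+v/4,z); D=lambda u,v,z:pt("side",260+u/5,150+v/5,z)
for n,a,b,z in [("post",(400,264),(307,247),0),("cap",(239,151),(356,400),0),("railscrew L",(363,357),(412,156),28),("railscrew R",(103,163),(503,396),28),
 ("cheekscrew L",(449,324),(332,145),28),("cheekscrew R",(135,100),(431,437),28),("duct L back",(708,265),(103,88),32),("duct L front",(672,292),(151,88),32),("duct R back",(492,73),(90,290),32),("duct R front",(456,97),(140,293),32)]: print(n,C(*a,z),D(*b,z))
print("carton",pt("scene",595/1.25,345/1.25,0),pt("side",336/1.25,182/1.25,0),"greenbar",pt("scene",535/1.25,280/1.25,0),pt("scene",570/1.25,215/1.25,32),"jbox",pt("scene",550/1.25,452/1.25,0),pt("scene",514/1.25,412/1.25,40),"screwdr",pt("scene",315/1.25,153/1.25),pt("scene",380/1.25,132/1.25))
```

```text
post [566.   32.9] [570.3  24.9]
cap [ 577.2 -107.2] [ 581.7 -113.1]
railscrew L [641.9  77.7] [646.4  71.9]
railscrew R [ 659.3 -141.3] [ 663.4 -148. ]
cheekscrew L [590.4  97. ] [596.   90.6]
cheekscrew R [ 611.2 -169.2] [ 616.1 -173.8]
duct L back [450.5 179.5] [449.7 167.7]
duct L front [481.6 176.3] [482.1 162.9]
duct R back [427.5 -18.3] [428.8 -28.2]
duct R front [460.4 -20.4] [459.2 -35.3]
carton [410.9 381.6] [415.  344.1] greenbar [366.3 220.9] [188.2 182.9] jbox [628.6 425.9] [635.  351.7] screwdr [ 433.3 -406.5] [ 251.9 -355.1]
```

Crop c confirms the grey slotted bar is the duct: top corners at crop pixels (708,265), (672,292), (492,73) and (456,97). The post foot is at (400,264) and the cap at (239,151).

The jig origin is near (643,-35) with yaw 0.08, and the post is at jig y = +70. The duct centre is near (455,73), with its left end already about 0.19 rad in.

My plan has four steps:
1. Push the left end face toward -y.
2. Rotate the duct and push it sideways.
3. Push the right end to send the left end behind the post.
4. Swing the right end in.

```bash
cat >> h.py <<'E'
O=np.array([643,-35.]); A=.08; RJ=np.array([[np.cos(A),-np.sin(A)],[np.sin(A),np.cos(A)]])
def j2w(p): return O+RJ@np.array(p,float)
def w2j(p): return RJ.T@(np.array(p,float)-O)
def go(x,y,z,yaw):
    "row (units) from the present pose to a tool-down pose; yaw modulo half turn"
    s=monitor.sense(); y0=s["tcp_rot"][2]
    d=np.array([x,y,z])-s["eef_pos"]; c,n=np.cos(y0),np.sin(y0)
    dy=(yaw-y0+np.pi/2)%np.pi-np.pi/2
    print("row x %.2f y %.2f z %.2f az %.2f"%((c*d[0]+n*d[1])/50,(n*d[0]-c*d[1])/50,-d[2]/50,-np.degrees(dy)/6),
      "clock %.1f q6 %.2f"%(s["clock"],s["qpos"][5]))
E
python3 - <<'E'
from h import *
go(471,216,231,1.46)
E
```

```text
row x -6.82 y -4.69 z -0.00 az 12.02 clock 0.2 q6 -0.00
```

>>> {"method": "drive_tool", "body": {
  "plan": [
    {"x":-6.8,"y":-4.7,"z":0,"az":12,"hand":0},
    {"x":-6.8,"y":-4.7,"z":0,"az":12,"hand":0},
    {"x":-6.8,"y":-4.7,"z":0,"az":12,"hand":0},
    {"x":-6.8,"y":-4.7,"z":0,"az":12,"hand":0},
    {"x":-6.8,"y":-4.7,"z":0,"az":12,"hand":0},
    {"x":-6.8,"y":-4.7,"z":0,"az":12,"hand":0},
    {"x":-6.8,"y":-4.7,"z":0,"az":12,"hand":0},
    {"x":-6.8,"y":-4.7,"z":0,"az":12,"hand":0}
  ]
}}

```text
invalid input
```

Run:
```python
from h import *
go(471,216,231,1.46)
go(471,216,100,1.46)
```

```text
row x -6.82 y -4.69 z -0.00 az 12.02 clock 0.2 q6 -0.00
row x -6.82 y -4.69 z 2.62 az 12.02 clock 0.2 q6 -0.00
```

>>> {"method": "drive_tool", "body": {
  "plan": [
    {"x":-3,"y":-2,"z":0,"ax":0,"ay":0,"az":6,"hand":0},
    {"x":-6.8,"y":-4.7,"z":0,"ax":0,"ay":0,"az":12,"hand":0},
    {"x":-6.8,"y":-4.7,"z":0,"ax":0,"ay":0,"az":12,"hand":0},
    {"x":-6.8,"y":-4.7,"z":0,"ax":0,"ay":0,"az":12,"hand":0},
    {"x":-6.8,"y":-4.7,"z":0,"ax":0,"ay":0,"az":12,"hand":0},
    {"x":-6.8,"y":-4.7,"z":0,"ax":0,"ay":0,"az":12,"hand":0},
    {"x":-6.8,"y":-4.7,"z":0,"ax":0,"ay":0,"az":12,"hand":0},
    {"x":-6.8,"y":-4.7,"z":0,"ax":0,"ay":0,"az":12,"hand":0}
  ]
}}

```text
clock: 1.0
eef_pos: [463.9, 225.7, 231.4]
tcp_rot: [3.141, -0.0, 1.513]
contact_force: [1.5, 1.1, 1.1]
opening: 0.0
grasp_force: 0.0
```

Run:
```python
from h import *
go(471,216,12,1.46)
save("wrist","pics/e.png",scale=1.25)
```

```text
row x -0.19 y 0.15 z 4.39 az 0.50 clock 1.0 q6 0.51
```

View pics/e.png

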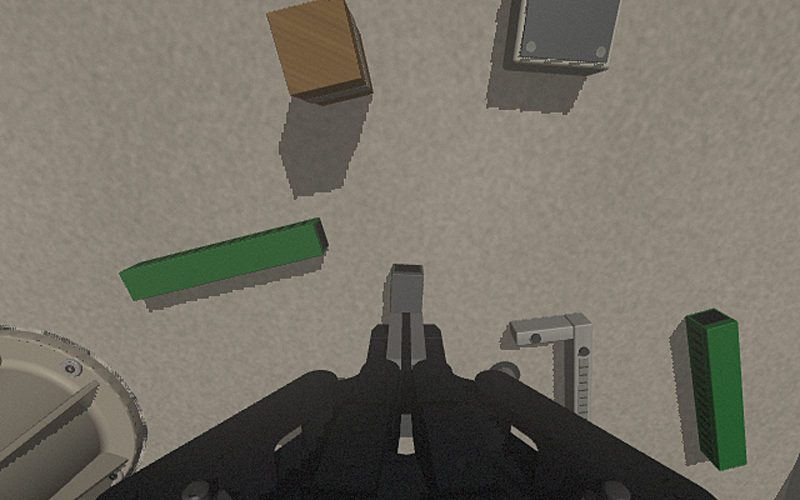

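The wrist view shows the duct's left end, with its top edge from (391,272) to (423,272) in the 1.25x picture. The jig's left cheek screw is at (535,338) and the rail screw at (584,351).

Run:
```python
from h import *
for n,u,v,z in [("Lback",391,273,32),("Lfront",423,273,32),("cheekscrew",535,338,28),("railscrew",584,351,28),("left side pt",384.5,311,32),("right side pt",422,311,32),("carton top",332,98,100),("posttop",505,371,60)]: print(n,pt("wrist",u/1.25,v/1.25,z))
```

```text
Lback [450.1 172.5]
Lfront [481.3 170.3]
cheekscrew [595.1  87.4]
railscrew [647.9  67.9]
left side pt [440.1 131.9]
right side pt [478.1 129.2]
carton top [425.  327.3]
posttop [555.7  72.1]
```

>>> {"method": "drive_tool", "body": {
  "plan": [
    {"x":-0.2,"y":0.15,"z":1,"ax":0,"ay":0,"az":0.5,"hand":0},
    {"x":-0.2,"y":0.15,"z":2,"ax":0,"ay":0,"az":0.5,"hand":0},
    {"x":-0.2,"y":0.15,"z":3,"ax":0,"ay":0,"az":0.5,"hand":0},
    {"x":-0.2,"y":0.15,"z":3.8,"ax":0,"ay":0,"az":0.5,"hand":0},
    {"x":-0.2,"y":0.15,"z":4.4,"ax":0,"ay":0,"az":0.5,"hand":0},
    {"x":-0.2,"y":0.15,"z":4.4,"ax":0,"ay":0,"az":0.5,"hand":0}
  ]
}}

```text
clock: 1.65
eef_pos: [467.3, 215.9, 7.8]
tcp_rot: [-3.135, 0.004, 1.467]
contact_force: [-0.6, 0.0, 0.2]
opening: 0.002
grasp_force: 0.0
```

>>> {"method": "drive_tool", "body": {
  "plan": [
    {"x":-0.3,"y":0.07,"z":0,"ax":0,"ay":0,"az":0.07,"hand":0},
    {"x":-0.55,"y":0.07,"z":0,"ax":0,"ay":0,"az":0.07,"hand":0},
    {"x":-0.7,"y":0.07,"z":0,"ax":0,"ay":0,"az":0.07,"hand":0},
    {"x":-0.9,"y":0.07,"z":0,"ax":0,"ay":0,"az":0.07,"hand":0},
    {"x":-1.1,"y":0.07,"z":0,"ax":0,"ay":0,"az":0.07,"hand":0},
    {"x":-1.3,"y":0.07,"z":0,"ax":0,"ay":0,"az":0.07,"hand":0},
    {"x":-1.5,"y":0.07,"z":0,"ax":0,"ay":0,"az":0.07,"hand":0},
    {"x":-1.7,"y":0.07,"z":0,"ax":0,"ay":0,"az":0.07,"hand":0}
  ]
}}

```text
clock: 2.45
eef_pos: [464.8, 131.5, 11.4]
tcp_rot: [3.141, -0.0, 1.459]
contact_force: [0.5, 4.0, 3.3]
opening: 0.001
grasp_force: 1.9
```

>>> {"method": "drive_tool", "body": {
  "plan": [
    {"x":-0.2,"y":0,"z":0,"ax":0,"ay":0,"az":0,"hand":0},
    {"x":-0.4,"y":0,"z":0,"ax":0,"ay":0,"az":0,"hand":0},
    {"x":-0.6,"y":0,"z":0,"ax":0,"ay":0,"az":0,"hand":0},
    {"x":-0.8,"y":0,"z":0,"ax":0,"ay":0,"az":0,"hand":0},
    {"x":-1.0,"y":0,"z":0,"ax":0,"ay":0,"az":0,"hand":0},
    {"x":-1.2,"y":0,"z":0,"ax":0,"ay":0,"az":0,"hand":0},
    {"x":-1.35,"y":0,"z":0,"ax":0,"ay":0,"az":0,"hand":0},
    {"x":-1.45,"y":0,"z":0,"ax":0,"ay":0,"az":0,"hand":0}
  ]
}}

```text
clock: 3.25
eef_pos: [456.4, 59.4, 11.2]
tcp_rot: [-3.141, 0.0, 1.459]
contact_force: [0.4, 3.4, 1.6]
opening: 0.0
grasp_force: 1.7
```

Run:
```python
from h import *
s=monitor.sense(); print(s["eef_pos"],s["contact_force"])
save("side","pics/f.png",(240,130,400,250),5)
```

```text
[456.43412087  59.44493627  11.21383342] [0.35805333 3.44002092 1.55974132]
```

View pics/f.png

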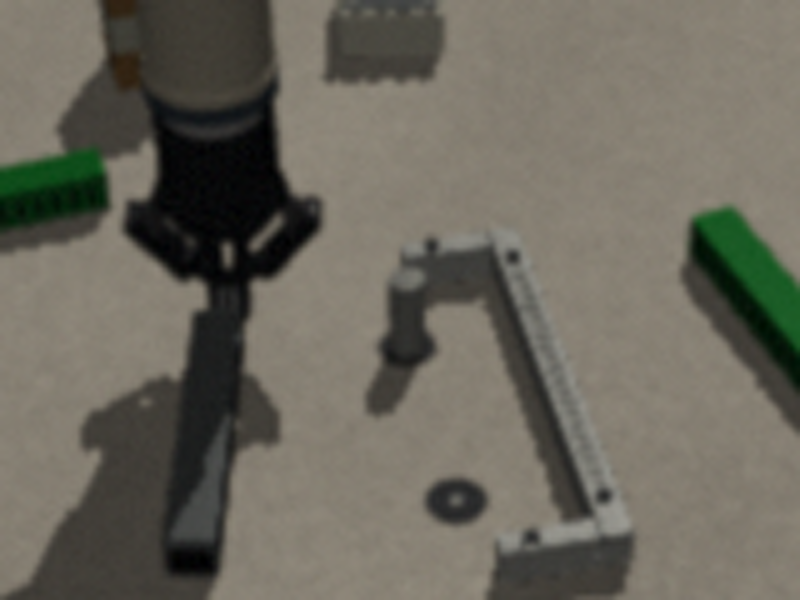

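The push worked. The duct's top right-end edge is now at crop (168,545)-(219,545) and its left edge at (192,313)-(243,313).

Run:
```python
from h import *
D=lambda u,v,z:pt("side",240+u/5,130+v/5,z)
for a in [(192,313),(243,313),(168,545),(219,545)]: print(D(*a,32))
print(D(407,347,0),D(456,500,0))
go(456,110,12,1.46)
```

```text
[434.4  42.2]
[466.7  37.5]
[ 408.4 -154.2]
[ 437.5 -158.3]
[570.3  24.9] [ 581.7 -113.1]
row x 1.01 y -0.12 z -0.02 az -0.01 clock 3.3 q6 0.24
```

>>> {"method": "drive_tool", "body": {
  "plan": [
    {"x":-0.2,"y":0,"z":0,"ax":0,"ay":0,"az":0,"hand":0},
    {"x":-0.4,"y":0,"z":0,"ax":0,"ay":0,"az":0,"hand":0},
    {"x":0,"y":0,"z":0,"ax":0,"ay":0,"az":0,"hand":0},
    {"x":0.2,"y":0,"z":-1,"ax":0,"ay":0,"az":0,"hand":40},
    {"x":0.2,"y":0,"z":-2,"ax":0,"ay":0,"az":0,"hand":85}
  ]
}}

```text
clock: 3.8
eef_pos: [456.0, 70.0, 109.6]
tcp_rot: [-3.136, 0.002, 1.46]
contact_force: [1.2, -0.4, 0.1]
opening: 0.33
grasp_force: 0.0
```

Run:
```python
from h import *
go(384.5,-54,100,3.0)
go(384.5,-54,-2,3.0)
```

```text
row x -2.62 y -1.15 z 0.19 az -14.71 clock 3.8 q6 0.26
row x -2.62 y -1.15 z 2.23 az -14.71 clock 3.8 q6 0.26
```

>>> {"method": "drive_tool", "body": {
  "plan": [
    {"x":-1.0,"y":-0.4,"z":0,"ax":0,"ay":0,"az":-1.4,"hand":85},
    {"x":-1.8,"y":-0.8,"z":0,"ax":0,"ay":0,"az":-2.8,"hand":85},
    {"x":-2.6,"y":-1.15,"z":0,"ax":0,"ay":0,"az":-4.2,"hand":85},
    {"x":-2.6,"y":-1.15,"z":0,"ax":0,"ay":0,"az":-5.6,"hand":85},
    {"x":-2.6,"y":-1.15,"z":0,"ax":0,"ay":0,"az":-7,"hand":85},
    {"x":-2.6,"y":-1.15,"z":0,"ax":0,"ay":0,"az":-8.4,"hand":85},
    {"x":-2.6,"y":-1.15,"z":0,"ax":0,"ay":0,"az":-9.8,"hand":85},
    {"x":-2.6,"y":-1.15,"z":0,"ax":0,"ay":0,"az":-11.2,"hand":85}
  ]
}}

```text
clock: 4.6
eef_pos: [385.5, -53.2, 110.1]
tcp_rot: [-3.141, -0.001, 2.609]
contact_force: [-0.1, -0.1, -0.5]
opening: 1.001
grasp_force: 0.0
```

Run:
```python
from h import *
go(384.5,-54,-2,3.0)
```

```text
row x 0.01 y -0.02 z 2.24 az -3.73 clock 4.6 q6 -1.18
```

>>> {"method": "drive_tool", "body": {
  "plan": [
    {"x":0,"y":0,"z":0,"ax":0,"ay":0,"az":-1.3,"hand":85},
    {"x":0,"y":0,"z":0.4,"ax":0,"ay":0,"az":-2.6,"hand":85},
    {"x":0,"y":0,"z":0.9,"ax":0,"ay":0,"az":-3.7,"hand":85},
    {"x":0,"y":0,"z":1.4,"ax":0,"ay":0,"az":-3.7,"hand":85},
    {"x":0,"y":0,"z":1.9,"ax":0,"ay":0,"az":-3.7,"hand":85},
    {"x":0,"y":0,"z":2.2,"ax":0,"ay":0,"az":-3.7,"hand":85},
    {"x":0,"y":0,"z":2.2,"ax":0,"ay":0,"az":-3.7,"hand":85}
  ]
}}

```text
clock: 5.3
eef_pos: [384.2, -52.8, -1.3]
tcp_rot: [-3.141, -0.004, 2.99]
contact_force: [0.5, 0.7, 0.3]
opening: 0.994
grasp_force: 0.0
```

Run:
```python
from h import *
s=monitor.sense(); print(s["eef_pos"],s["tcp_rot"],s["contact_force"])
save("side","pics/g.png",(220,120,420,270),4)
```

```text
[384.17473062 -52.82858035  -1.29197107] [-3.14132237 -0.00447568  2.99036603] [0.48644482 0.71748579 0.26560658]
```

View pics/g.png

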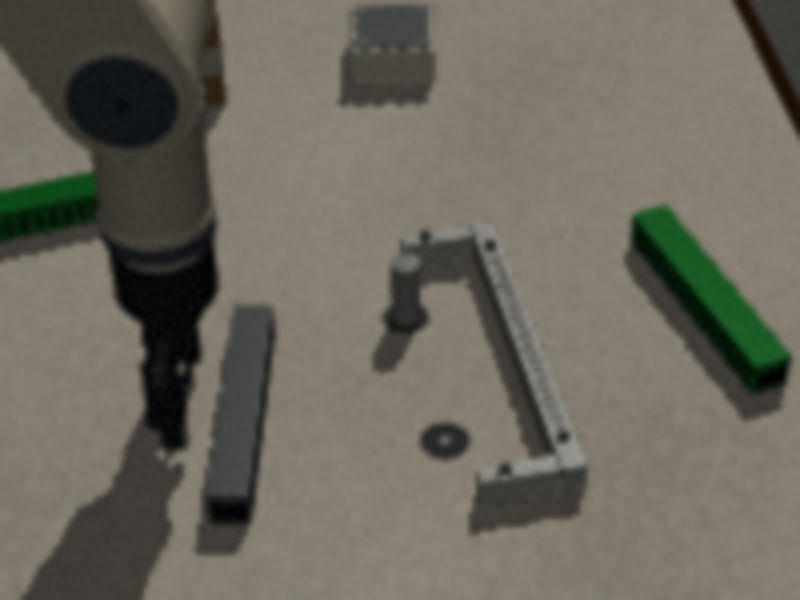

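The side crop (4x) shows the duct free, with its left top corners at (235,308) and (274,308), its right top corners at (207,498) and (251,498), and the fingers behind it.

```bash
cat >> h.py <<'E'
def jside(P):   # jig frame as seen by the side camera (post, cap at z=0)
    p=np.array([570.3,24.9]);c=np.array([581.7,-113.1]); y=(p-c)/np.linalg.norm(p-c); x=np.array([y[1],-y[0]]); o=(p+c)/2+70*x
    return np.array([(P-o)@x,(P-o)@y]).round(1)
E
python3 - <<'E'
from h import *
D=lambda u,v,z=32:pt("side",220+u/4,120+v/4,z)
c=[D(*a) for a in [(235,308),(274,308),(207,498),(251,498)]]
L=(c[0]+c[1])/2;R=(c[2]+c[3])/2
print(c,L,R,jside(L),jside(R),jside((L+R)/2)); d=L-R; print(np.linalg.norm(d),np.arctan2(-d[0],d[1]))
E
```

```text
[array([434.3,  21.3]), array([464.8,  16.9]), array([ 402.1, -174.3]), array([ 433.1, -178.7])] [449.55  19.1 ] [ 417.6 -176.5] [-190.8   73.4] [-238.8 -118.9] [-214.8  -22.8]
198.19223622533755 -0.1619136507504704
```

>>> {"method": "drive_tool", "body": {
  "plan": [
    {"x":-0.3,"y":0,"z":0,"ax":0,"ay":0,"az":0,"hand":85},
    {"x":-0.5,"y":0,"z":0,"ax":0,"ay":0,"az":0,"hand":85},
    {"x":-0.74,"y":0.02,"z":0,"ax":0,"ay":0,"az":0.35,"hand":85},
    {"x":-0.99,"y":0.02,"z":0,"ax":0,"ay":0,"az":0.7,"hand":85},
    {"x":-1.23,"y":0.02,"z":0,"ax":0,"ay":0,"az":1.05,"hand":85},
    {"x":-1.48,"y":0.01,"z":0,"ax":0,"ay":0,"az":1.4,"hand":85},
    {"x":-1.72,"y":-0.01,"z":0,"ax":0,"ay":0,"az":1.75,"hand":85},
    {"x":-1.97,"y":-0.04,"z":0,"ax":0,"ay":0,"az":2.1,"hand":85}
  ]
}}

```text
clock: 6.15
eef_pos: [483.7, -69.6, 1.1]
tcp_rot: [-3.142, 0.0, 2.769]
contact_force: [-1.3, 1.0, -0.2]
opening: 0.992
grasp_force: 0.8
```

>>> {"method": "drive_tool", "body": {
  "plan": [
    {"x":-0.24,"y":0.02,"z":0,"ax":0,"ay":0,"az":0.35,"hand":85},
    {"x":-0.49,"y":0.02,"z":0,"ax":0,"ay":0,"az":0.7,"hand":85},
    {"x":-0.73,"y":0.02,"z":0,"ax":0,"ay":0,"az":1.05,"hand":85},
    {"x":-0.98,"y":0.01,"z":0,"ax":0,"ay":0,"az":1.4,"hand":85},
    {"x":-0.98,"y":0.01,"z":0,"ax":0,"ay":0,"az":1.4,"hand":85}
  ]
}}

```text
clock: 6.65
eef_pos: [531.3, -87.5, 1.4]
tcp_rot: [3.141, 0.003, 2.623]
contact_force: [0.2, 0.6, 0.2]
opening: 0.997
grasp_force: 0.0
```

Run:
```python
from h import *
s=monitor.sense(); print(s["eef_pos"],s["tcp_rot"],s["contact_force"])
save("side","pics/h.png",(260,130,410,250),5)
```

```text
[531.27226649 -87.48643229   1.41973508] [3.14064603e+00 2.85413103e-03 2.62300930e+00] [0.20161744 0.60433735 0.19246857]
```

View pics/h.png

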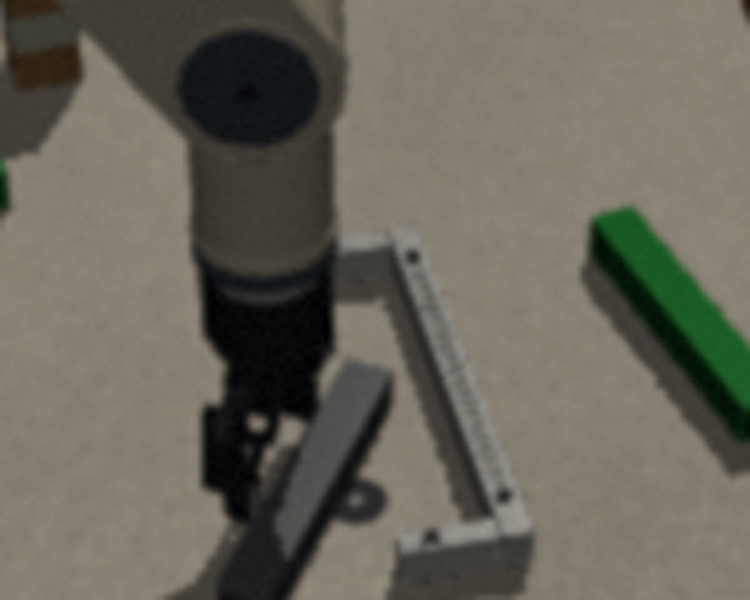

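The left end's top corners are at crop (348,362) and (392,378), and the robot-side top edge passes through about (222,578). The left end sits just inside the post's line.

Run:
```python
from h import *
D=lambda u,v,z=32:jside(pt("side",260+u/5,130+v/5,z))
F,B,G=D(348,362),D(392,378),D(222,578)
print(F,B,G,np.linalg.norm(F-B),np.degrees(np.arctan2(B[1]-F[1],F[0]-B[0])),np.degrees(np.arctan2((F-G)[0],(F-G)[1])))
s=monitor.sense(); print("tool", w2j(s["eef_pos"][:2]), np.degrees(s["tcp_rot"][2]-A)-180)
```

```text
[-55.1  16.6] [-31.9  -3.5] [-164.4 -140. ] 30.69609095634166 -139.09502032157977 34.91336789738128
tool [-116.72339603  -42.94834408] -34.2232654277737
```

>>> {"method": "drive_tool", "body": {
  "plan": [
    {"x":0.3,"y":0,"z":0,"ax":0,"ay":0,"az":0,"hand":85},
    {"x":0.6,"y":0,"z":-0.8,"ax":0,"ay":0,"az":0,"hand":85},
    {"x":0.6,"y":0,"z":-1.6,"ax":0,"ay":0,"az":0,"hand":85},
    {"x":0.6,"y":0,"z":-2.4,"ax":0,"ay":0,"az":1.2,"hand":0},
    {"x":0.6,"y":0,"z":-2.4,"ax":0,"ay":0,"az":2.5,"hand":0},
    {"x":0.6,"y":0,"z":-2.4,"ax":0,"ay":0,"az":3.8,"hand":0},
    {"x":0.6,"y":0,"z":-2.4,"ax":0,"ay":0,"az":5.1,"hand":0},
    {"x":0.6,"y":0,"z":-2.4,"ax":0,"ay":0,"az":6.4,"hand":0}
  ]
}}

```text
clock: 7.5
eef_pos: [502.3, -71.7, 120.8]
tcp_rot: [3.141, 0.0, 1.949]
contact_force: [0.6, 0.4, -0.8]
opening: 0.139
grasp_force: 0.0
```

Run:
```python
from h import *
go(474,-238,12,1.02)
```

```text
row x -2.88 y -1.76 z 2.18 az 8.87 clock 7.5 q6 -0.52
```

>>> {"method": "drive_tool", "body": {
  "plan": [
    {"x":-0.7,"y":-0.4,"z":0,"ax":0,"ay":0,"az":1.3,"hand":0},
    {"x":-1.4,"y":-0.8,"z":0,"ax":0,"ay":0,"az":2.6,"hand":0},
    {"x":-2.1,"y":-1.2,"z":0,"ax":0,"ay":0,"az":3.9,"hand":0},
    {"x":-2.88,"y":-1.76,"z":0,"ax":0,"ay":0,"az":5.2,"hand":0},
    {"x":-2.88,"y":-1.76,"z":0,"ax":0,"ay":0,"az":6.5,"hand":0},
    {"x":-2.88,"y":-1.76,"z":0.2,"ax":0,"ay":0,"az":7.8,"hand":0},
    {"x":-2.88,"y":-1.76,"z":0.9,"ax":0,"ay":0,"az":8.87,"hand":0},
    {"x":-2.88,"y":-1.76,"z":1.1,"ax":0,"ay":0,"az":8.87,"hand":0}
  ]
}}

```text
clock: 8.3
eef_pos: [473.0, -237.4, 63.4]
tcp_rot: [-3.138, 0.0, 1.024]
contact_force: [-1.3, 1.3, 0.1]
opening: 0.001
grasp_force: 0.0
```

Run:
```python
from h import *
go(474,-238,12,1.02)
save("wrist","pics/i.png",scale=1.25)
c=imaging.camera_info("wrist"); np.savez("wi.npz",**c)
```

```text
row x 0.00 y 0.02 z 1.03 az 0.04 clock 8.3 q6 0.08
```

View pics/i.png

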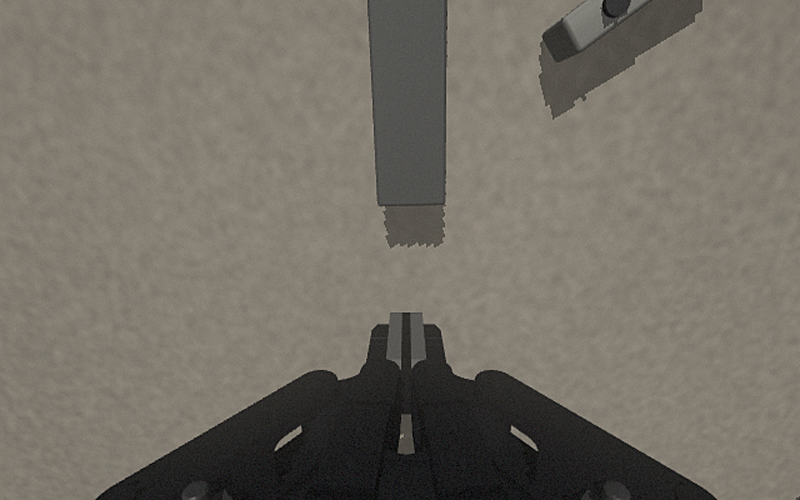

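The duct's right end is squarely ahead of the fingers: top corners at (378,205) and (444,205), far edges at (369,0) and (446,0). The right cheek's screw is at (615,6).

Run:
```python
from h import *
P=[pt("wrist",u/1.25,v/1.25,z) for u,v,z in [(378,205,32),(444,205,32),(369,0,32),(446,0,32),(615,6,28)]]
for p in P: print(p,w2j(p).round(1))
print(np.arctan2(*(P[2]-P[0])[::-1]),np.arctan2(*(P[3]-P[1])[::-1]))
```

```text
[ 487.1 -187.6] [-167.6 -139.7]
[ 513.5 -203.5] [-142.6 -157.6]
[ 528.1 -116.2] [-121.   -71.8]
[ 554.4 -132.1] [-96.1 -89.7]
[ 613.2 -168.8] [ -40.4 -131. ]
1.0495411466788467 1.0505950426053374
```

>>> {"method": "drive_tool", "body": {
  "plan": [
    {"x":0,"y":0.06,"z":0.5,"ax":0,"ay":0,"az":-0.25,"hand":0},
    {"x":0,"y":0.06,"z":1.0,"ax":0,"ay":0,"az":-0.25,"hand":0},
    {"x":0.3,"y":0.06,"z":1.03,"ax":0,"ay":0,"az":-0.25,"hand":0},
    {"x":0.6,"y":0.06,"z":1.03,"ax":0,"ay":0,"az":-0.25,"hand":0},
    {"x":0.8,"y":0.06,"z":1.03,"ax":0,"ay":0,"az":-0.25,"hand":0},
    {"x":1.0,"y":0.07,"z":1.03,"ax":0,"ay":0,"az":-0.25,"hand":0},
    {"x":1.2,"y":0.07,"z":1.03,"ax":0,"ay":0,"az":-0.25,"hand":0},
    {"x":1.4,"y":0.08,"z":1.03,"ax":0,"ay":0,"az":-0.25,"hand":0}
  ]
}}

```text
clock: 9.15
eef_pos: [515.8, -180.1, 14.6]
tcp_rot: [3.14, 0.0, 1.052]
contact_force: [-2.9, -3.6, 2.9]
opening: -0.001
grasp_force: 1.9
```

>>> {"method": "drive_tool", "body": {
  "plan": [
    {"x":0.15,"y":0,"z":0,"ax":0,"ay":0,"az":0,"hand":0},
    {"x":0.25,"y":0,"z":0,"ax":0,"ay":0,"az":0,"hand":0},
    {"x":0.25,"y":0,"z":0,"ax":0,"ay":0,"az":0,"hand":0}
  ]
}}

```text
clock: 9.45
eef_pos: [521.5, -169.0, 13.7]
tcp_rot: [-3.142, -0.0, 1.051]
contact_force: [-0.4, 0.3, 0.3]
opening: 0.003
grasp_force: 0.0
```

>>> {"method": "drive_tool", "body": {
  "plan": [
    {"x":0.12,"y":0.03,"z":0,"ax":0,"ay":0,"az":-0.27,"hand":0},
    {"x":0.24,"y":0.06,"z":0,"ax":0,"ay":0,"az":-0.53,"hand":0},
    {"x":0.36,"y":0.09,"z":0,"ax":0,"ay":0,"az":-0.8,"hand":0},
    {"x":0.48,"y":0.12,"z":0,"ax":0,"ay":0,"az":-1.07,"hand":0},
    {"x":0.6,"y":0.15,"z":0,"ax":0,"ay":0,"az":-1.33,"hand":0},
    {"x":0.73,"y":0.18,"z":0,"ax":0,"ay":0,"az":-1.6,"hand":0},
    {"x":0.73,"y":0.18,"z":0,"ax":0,"ay":0,"az":-1.6,"hand":0}
  ]
}}

```text
clock: 10.15
eef_pos: [548.0, -141.8, 13.9]
tcp_rot: [3.141, -0.0, 1.22]
contact_force: [0.0, -0.8, -0.0]
opening: -0.0
grasp_force: 0.0
```

Run:
```python
from h import *
s=monitor.sense(); print(w2j(s["eef_pos"][:2]))
save("side","pics/j0.png",(270,150,390,250),6)
im=imaging.grab_frame("wrist"); cv2.imwrite("pics/jw.png",im[:,:,::-1])
# duct top edges in wrist view: row-wise gradient
g=cv2.GaussianBlur(cv2.cvtColor(im,cv2.COLOR_RGB2GRAY),(3,3),0).astype(int)
for v in (20,60,100,140,180): print(v,[int(x) for x in g[v,200:460:6]])
```

```text
[-103.21713021  -98.89470399]
20 [92, 93, 94, 94, 92, 94, 92, 90, 90, 139, 136, 142, 139, 126, 96, 96, 95, 94, 96, 96, 95, 96, 97, 96, 97, 97, 97, 98, 145, 142, 141, 139, 140, 144, 141, 139, 140, 143, 90, 91, 91, 90, 94, 61]
60 [143, 141, 144, 140, 139, 145, 145, 140, 140, 147, 147, 143, 141, 149, 96, 96, 95, 96, 95, 95, 95, 97, 95, 96, 96, 96, 97, 78, 145, 148, 146, 144, 143, 142, 140, 145, 143, 146, 143, 136, 100, 89, 87, 90]
100 [147, 141, 140, 146, 142, 149, 150, 146, 145, 147, 149, 148, 147, 146, 94, 96, 95, 95, 94, 94, 96, 95, 95, 95, 94, 96, 97, 111, 143, 146, 146, 146, 142, 145, 147, 144, 147, 144, 146, 150, 143, 138, 90, 91]
140 [143, 144, 148, 144, 141, 144, 148, 138, 141, 151, 146, 145, 145, 145, 86, 96, 94, 94, 94, 93, 93, 92, 93, 94, 94, 95, 95, 147, 148, 147, 143, 146, 149, 147, 147, 144, 145, 146, 143, 142, 141, 142, 146, 148]
180 [150, 147, 145, 145, 145, 144, 141, 144, 145, 143, 148, 145, 145, 148, 92, 94, 92, 92, 92, 93, 92, 91, 91, 91, 93, 92, 79, 116, 68, 70, 71, 72, 70, 147, 146, 146, 147, 149, 151, 146, 148, 146, 145, 139]
```

Run:
```python
from h import *
g=cv2.cvtColor(cv2.imread("pics/jw.png"),cv2.COLOR_BGR2GRAY)
m=cv2.inRange(g,84,104); n,l,st,_=cv2.connectedComponentsWithStats(m,connectivity=4)
k=l[100,320]; ys,xs=np.where(l==k); print(st[k])
q=[]
for v in (20,160):
    r_=np.where(l[v]==k)[0]; a,b=pt("wrist",r_.min(),v,32),pt("wrist",r_.max(),v,32); q.append((a,b)); print(v,r_.min(),r_.max(),w2j(a),w2j(b))
for i in (0,1): d=q[0][i]-q[1][i]; print(np.degrees(np.arctan2(d[1],d[0])-A))
print("bottom row",ys[(xs>300)&(xs<340)].max()); s=monitor.sense()
b=ys[(xs>300)&(xs<340)].max(); print(w2j(pt("wrist",320,b,32)))
```

```text
[  280     0    85   260 19311]
20 281 363 [-71.62166747   8.85193472] [-44.53434104  -3.65273428]
160 284 356 [-93.96611864 -37.10941319] [-66.68742334 -49.7297453 ]
64.07295151690735
64.32250442178801
bottom row 259
[-99.94325635 -85.38615526]
```

>>> {"method": "drive_tool", "body": {
  "plan": [
    {"x":-0.4,"y":0,"z":0,"ax":0,"ay":0,"az":0,"hand":0},
    {"x":-0.4,"y":0,"z":-0.9,"ax":0,"ay":0,"az":0,"hand":0},
    {"x":-0.4,"y":0,"z":-1.8,"ax":0,"ay":0,"az":-1.2,"hand":60},
    {"x":-0.4,"y":0,"z":-2.4,"ax":0,"ay":0,"az":-2.5,"hand":60},
    {"x":-0.4,"y":0,"z":-2.4,"ax":0,"ay":0,"az":-3.8,"hand":60},
    {"x":-0.4,"y":0,"z":-2.4,"ax":0,"ay":0,"az":-5.1,"hand":60},
    {"x":-0.4,"y":0,"z":-2.4,"ax":0,"ay":0,"az":-6.4,"hand":60},
    {"x":-0.4,"y":0,"z":-2.4,"ax":0,"ay":0,"az":-7.7,"hand":60}
  ]
}}

```text
clock: 11.05
eef_pos: [540.0, -161.4, 134.0]
tcp_rot: [3.141, 0.0, 2.03]
contact_force: [0.9, -0.6, 0.2]
opening: 0.702
grasp_force: 0.0
```

Run:
```python
from h import *
go(525,-47,4,2.77)
```

```text
row x 2.19 y 0.74 z 2.60 az -7.07 clock 11.1 q6 -0.75
```

>>> {"method": "drive_tool", "body": {
  "plan": [
    {"x":0.6,"y":0.2,"z":0,"ax":0,"ay":0,"az":-1.3,"hand":60},
    {"x":1.2,"y":0.4,"z":0,"ax":0,"ay":0,"az":-2.6,"hand":60},
    {"x":1.8,"y":0.6,"z":0,"ax":0,"ay":0,"az":-3.9,"hand":60},
    {"x":2.19,"y":0.74,"z":0.2,"ax":0,"ay":0,"az":-5.2,"hand":60},
    {"x":2.19,"y":0.74,"z":0.6,"ax":0,"ay":0,"az":-6.4,"hand":60},
    {"x":2.19,"y":0.74,"z":1.0,"ax":0,"ay":0,"az":-7.07,"hand":60},
    {"x":2.19,"y":0.74,"z":1.4,"ax":0,"ay":0,"az":-7.07,"hand":60},
    {"x":2.19,"y":0.74,"z":1.4,"ax":0,"ay":0,"az":-7.07,"hand":60}
  ]
}}

```text
clock: 11.85
eef_pos: [523.6, -46.5, 61.8]
tcp_rot: [-3.14, -0.004, 2.765]
contact_force: [-0.2, -0.4, -0.0]
opening: 0.703
grasp_force: 0.0
```

Run:
```python
from h import *
go(525,-47,4,2.77)
save("side","pics/k.png",(270,150,390,250),6)
```

```text
row x -0.03 y 0.00 z 1.16 az -0.05 clock 11.8 q6 -1.29
```

View pics/k.png

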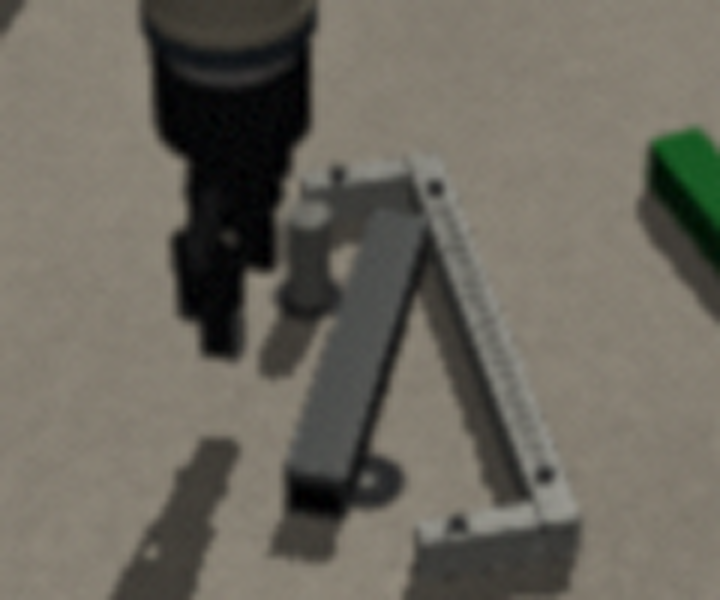

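The side crop shows the left end in behind the post, touching the rail (top corners at (376,208) and (428,222)). The right end is out at (290,470)-(350,475), clear of the right cheek, and the fingers are poised behind the duct.

Run:
```python
from h import *
for u,v in [(376,208),(428,222),(290,470),(350,475)]: print(jside(pt("side",270+u/6,150+v/6,32)))
```

```text
[-26.5  95.8]
[-1.9 78.4]
[-112.2  -83.5]
[-84.3 -93.2]
```

>>> {"method": "drive_tool", "body": {
  "plan": [
    {"x":0,"y":0,"z":0.5,"ax":0,"ay":0,"az":0,"hand":60},
    {"x":0,"y":0,"z":1.0,"ax":0,"ay":0,"az":0,"hand":60},
    {"x":0,"y":0,"z":1.16,"ax":0,"ay":0,"az":0,"hand":60},
    {"x":0,"y":0,"z":1.16,"ax":0,"ay":0,"az":0,"hand":60}
  ]
}}

```text
clock: 12.3
eef_pos: [525.2, -46.8, 5.8]
tcp_rot: [-3.141, -0.001, 2.765]
contact_force: [-0.7, -0.3, 1.6]
opening: 0.698
grasp_force: 0.0
```

>>> {"method": "drive_tool", "body": {
  "plan": [
    {"x":-0.3,"y":0,"z":0,"ax":0,"ay":0,"az":0,"hand":60},
    {"x":-0.5,"y":0,"z":0,"ax":0,"ay":0,"az":0,"hand":60},
    {"x":-0.65,"y":-0.05,"z":0,"ax":0,"ay":0,"az":-0.54,"hand":60},
    {"x":-0.8,"y":-0.08,"z":0,"ax":0,"ay":0,"az":-1.07,"hand":60},
    {"x":-0.95,"y":-0.11,"z":0,"ax":0,"ay":0,"az":-1.61,"hand":60},
    {"x":-1.1,"y":-0.13,"z":0,"ax":0,"ay":0,"az":-2.15,"hand":60},
    {"x":-1.25,"y":-0.14,"z":0,"ax":0,"ay":0,"az":-2.69,"hand":60},
    {"x":-1.41,"y":-0.14,"z":0,"ax":0,"ay":0,"az":-3.22,"hand":60}
  ]
}}

```text
clock: 13.1
eef_pos: [588.7, -79.4, 7.0]
tcp_rot: [3.142, -0.0, 3.104]
contact_force: [-3.1, 0.5, 2.5]
opening: 0.7
grasp_force: 1.6
```

Run:
```python
from h import *
p=j2w([-42,-47]); print(p); go(*p,4,np.pi+A); s=monitor.sense(); print(w2j(s["eef_pos"][:2]))
im=imaging.grab_frame("side"); cv2.imwrite("pics/l.png",im[:,:,::-1])
g=cv2.cvtColor(im,cv2.COLOR_RGB2GRAY)
for v in range(180,236,5): print(v,[int(x) for x in g[v,300:372:2]])
```

```text
[604.89031895 -85.20609734]
row x -0.33 y -0.10 z 0.06 az -1.12 clock 13.1 q6 -1.67
[-57.6463355  -39.90305579]
180 [135, 133, 131, 132, 132, 131, 132, 131, 131, 127, 47, 10, 18, 23, 19, 26, 26, 27, 25, 22, 21, 22, 11, 69, 129, 129, 131, 127, 125, 129, 127, 129, 129, 128, 128, 130]
185 [134, 132, 134, 131, 130, 131, 129, 132, 132, 110, 50, 8, 6, 8, 15, 24, 25, 26, 23, 14, 7, 6, 3, 93, 130, 132, 131, 131, 131, 133, 131, 128, 131, 129, 130, 128]
190 [132, 133, 131, 132, 132, 132, 133, 133, 126, 56, 26, 8, 7, 7, 4, 8, 7, 9, 11, 5, 6, 11, 11, 78, 134, 129, 131, 128, 128, 129, 129, 128, 128, 130, 131, 128]
195 [136, 133, 131, 130, 129, 132, 135, 134, 127, 62, 46, 44, 21, 5, 9, 6, 8, 7, 9, 2, 12, 38, 68, 122, 110, 130, 129, 134, 130, 131, 129, 129, 129, 129, 128, 129]
200 [131, 129, 130, 130, 131, 132, 131, 125, 60, 30, 44, 45, 39, 37, 11, 6, 4, 9, 8, 4, 46, 82, 53, 73, 115, 110, 138, 130, 128, 129, 130, 130, 131, 129, 128, 127]
205 [129, 130, 129, 129, 128, 127, 130, 112, 63, 62, 65, 91, 128, 126, 48, 7, 10, 21, 14, 6, 70, 83, 82, 46, 80, 122, 111, 141, 128, 132, 130, 126, 130, 129, 130, 
[... 311 characters left out ...]
7, 126, 128, 125, 129, 129, 127]
220 [129, 127, 125, 128, 128, 127, 128, 128, 131, 128, 129, 127, 115, 77, 65, 37, 7, 5, 8, 9, 69, 85, 83, 88, 69, 60, 42, 102, 115, 118, 130, 126, 126, 127, 126, 127]
225 [131, 130, 128, 127, 127, 126, 128, 126, 128, 126, 78, 62, 65, 64, 53, 47, 24, 9, 20, 58, 84, 84, 85, 86, 90, 65, 60, 41, 108, 124, 126, 133, 127, 126, 127, 127]
230 [127, 131, 127, 126, 129, 127, 128, 128, 108, 64, 65, 65, 57, 17, 20, 83, 71, 28, 22, 31, 81, 84, 82, 81, 78, 73, 63, 60, 43, 105, 84, 131, 132, 126, 125, 125]
235 [127, 128, 131, 130, 131, 127, 131, 132, 132, 93, 62, 71, 105, 113, 77, 55, 59, 62, 64, 47, 28, 32, 37, 27, 81, 133, 144, 140, 146, 140, 131, 145, 146, 122, 124, 126]
```

>>> {"method": "drive_tool", "body": {
  "plan": [
    {"x":-0.1,"y":-0.02,"z":0,"ax":0,"ay":0,"az":-0.35,"hand":60},
    {"x":-0.2,"y":-0.04,"z":0,"ax":0,"ay":0,"az":-0.7,"hand":60},
    {"x":-0.28,"y":-0.05,"z":0,"ax":0,"ay":0,"az":-1.0,"hand":60},
    {"x":-0.33,"y":-0.05,"z":0,"ax":0,"ay":0,"az":-1.12,"hand":60},
    {"x":-0.33,"y":-0.05,"z":0,"ax":0,"ay":0,"az":-1.12,"hand":60}
  ]
}}

```text
clock: 13.65
eef_pos: [603.8, -82.4, 6.5]
tcp_rot: [3.142, -0.002, -3.064]
contact_force: [-6.3, -1.7, 4.1]
opening: 0.707
grasp_force: 3.1
```

Run:
```python
from h import *
s=monitor.sense(); print(w2j(s["eef_pos"][:2]),s["contact_force"])
im=imaging.grab_frame("side"); cv2.imwrite("pics/m.png",im[:,:,::-1])
g=cv2.cvtColor(im,cv2.COLOR_RGB2GRAY)
for v in range(184,240,5): print(v,[int(x) for x in g[v,318:372:2]])
```

```text
[-42.86493032 -44.14106608] [-6.3286706  -1.74493846  4.12708647]
184 [119, 104, 109, 88, 16, 5, 10, 26, 44, 47, 51, 48, 47, 36, 18, 7, 4, 111, 130, 129, 134, 133, 128, 131, 130, 128, 130]
189 [54, 47, 47, 44, 14, 9, 11, 5, 7, 9, 7, 10, 8, 4, 6, 5, 11, 113, 131, 129, 130, 127, 131, 129, 132, 133, 127]
194 [63, 45, 47, 63, 121, 53, 9, 8, 6, 9, 4, 9, 7, 6, 2, 29, 109, 133, 133, 129, 131, 129, 129, 129, 132, 132, 128]
199 [37, 51, 48, 41, 55, 123, 65, 7, 8, 3, 6, 10, 9, 9, 63, 105, 116, 134, 131, 127, 129, 133, 131, 131, 132, 129, 127]
204 [62, 61, 74, 127, 130, 129, 115, 41, 14, 6, 7, 17, 21, 9, 66, 97, 106, 117, 132, 127, 131, 130, 127, 129, 127, 128, 131]
209 [61, 88, 127, 125, 128, 126, 125, 52, 8, 9, 6, 34, 21, 18, 22, 69, 114, 113, 121, 130, 128, 130, 130, 128, 127, 129, 132]
214 [129, 129, 129, 129, 128, 127, 131, 125, 72, 32, 2, 5, 14, 15, 7, 71, 85, 119, 119, 118, 130, 129, 129, 130, 129, 127, 126]
219 [130, 128, 125, 127, 131, 129, 92, 63, 63, 43, 7, 7, 7, 5, 15, 74, 86, 86, 119, 108, 123, 124, 128, 129, 129, 127, 128]
224 [127, 129, 125, 81, 62, 61, 60, 59, 66, 89, 35, 8, 10, 42, 79, 84, 84, 86, 88, 128, 115, 126, 126, 128, 125, 127, 126]
229 [130, 115, 67, 56, 19, 20, 47, 28, 27, 49, 86, 57, 61, 32, 42, 85, 86, 87, 84, 75, 115, 48, 107, 121, 122, 126, 125]
234 [123, 91, 86, 64, 64, 76, 69, 45, 57, 78, 65, 64, 64, 62, 31, 37, 56, 82, 89, 113, 133, 134, 146, 153, 132, 126, 127]
239 [133, 131, 85, 65, 63, 64, 64, 65, 65, 65, 61, 54, 61, 79, 100, 87, 83, 75, 66, 62, 59, 57, 59, 58, 84, 124, 126]
```

>>> {"method": "drive_tool", "body": {
  "plan": [
    {"x":-0.03,"y":0,"z":0,"ax":0,"ay":0,"az":0,"hand":60},
    {"x":-0.06,"y":0,"z":0,"ax":0,"ay":0,"az":0,"hand":60},
    {"x":-0.06,"y":0,"z":0,"ax":0,"ay":0,"az":0,"hand":60}
  ]
}}

```text
clock: 14.0
eef_pos: [603.8, -82.2, 6.2]
tcp_rot: [3.141, -0.008, -3.064]
contact_force: [-15.6, -3.5, 12.2]
opening: 0.702
grasp_force: 7.9
```

The push has stalled flush against the rail at 15 N. I'll retract and check.

>>> {"method": "drive_tool", "body": {
  "plan": [
    {"x":0.1,"y":0,"z":0,"ax":0,"ay":0,"az":0,"hand":60},
    {"x":0.5,"y":0,"z":0,"ax":0,"ay":0,"az":0,"hand":60},
    {"x":0.9,"y":0,"z":0,"ax":0,"ay":0,"az":0,"hand":60},
    {"x":1.2,"y":0,"z":-0.8,"ax":0,"ay":0,"az":0,"hand":60},
    {"x":2.0,"y":0,"z":-1.6,"ax":0,"ay":0,"az":0,"hand":60},
    {"x":3.0,"y":0,"z":-2.4,"ax":0,"ay":0,"az":0,"hand":60},
    {"x":4.0,"y":0,"z":-2.4,"ax":0,"ay":0,"az":0,"hand":60},
    {"x":4.0,"y":0,"z":-2.4,"ax":0,"ay":0,"az":0,"hand":60}
  ]
}}

```text
clock: 14.8
eef_pos: [405.1, -97.5, 127.2]
tcp_rot: [-3.141, 0.001, -3.065]
contact_force: [0.3, 0.3, -0.4]
opening: 0.701
grasp_force: 0.0
```

Run:
```python
from h import *
for cam in ("side","scene"):
    im=imaging.grab_frame(cam); g=cv2.cvtColor(im,cv2.COLOR_RGB2GRAY); cv2.imwrite(f"pics/n_{cam}.png",im[:,:,::-1])
    m=cv2.inRange(g,60,98) if cam=="side" else cv2.inRange(g,40,100)
    # expected home footprint of duct top, projected
    c=imaging.camera_info(cam); K,R,t=map(np.array,(c["mtx"],c["R"],c["t"]))
    def px(p,z):
        w=np.r_[j2w(p),z]; q=K@(R@w+t); return (q[:2]/q[2]).round(1)
    print(cam,[list(px(p,32)) for p in [(0,88),(-32,88),(-32,-112),(0,-112)]])
    for y in (60,20,-20,-60,-100):   # brightness along jig x from -50 to +15 at z=32
        print(y,[int(g[tuple(px((x,y),32).round().astype(int)[::-1])]) for x in range(-52,24,4)])
    print("along", [int(g[tuple(px((-16,y),32).round().astype(int)[::-1])]) for y in range(-132,133,6)])
```

```text
side [[np.float64(340.2), np.float64(184.4)], [np.float64(330.6), np.float64(185.9)], [np.float64(346.1), np.float64(230.1)], [np.float64(356.7), np.float64(228.3)]]
60 [116, 126, 125, 123, 114, 40, 70, 73, 78, 76, 75, 78, 79, 88, 109, 102, 98, 118, 121]
20 [111, 79, 60, 54, 32, 40, 69, 76, 78, 78, 81, 79, 79, 110, 112, 105, 107, 120, 125]
-20 [93, 59, 58, 54, 33, 40, 75, 78, 79, 78, 80, 80, 81, 92, 108, 108, 102, 133, 116]
-60 [110, 59, 59, 53, 31, 35, 69, 80, 80, 80, 81, 83, 78, 90, 115, 109, 115, 129, 132]
-100 [97, 61, 63, 59, 18, 33, 67, 81, 81, 81, 83, 81, 82, 112, 123, 117, 120, 135, 118]
along [78, 22, 40, 72, 83, 81, 83, 82, 83, 80, 80, 80, 80, 81, 80, 78, 81, 80, 80, 77, 79, 78, 80, 78, 80, 79, 77, 79, 77, 80, 75, 77, 76, 76, 77, 75, 65, 58, 56, 58, 59, 71, 115, 131, 132]
scene [[np.float64(305.1), np.float64(240.2)], [np.float64(314.1), np.float64(231.6)], [np.float64(255.7), np.float64(189.9)], [np.float64(246.5), np.float64(197.0)]]
60 [123, 133, 135, 137, 131, 111, 83, 78, 77, 78, 79, 79, 76, 83, 111, 106, 105, 115, 119]
20 [135, 133, 136, 138, 130, 99, 78, 78, 77, 81, 77, 78, 76, 83, 112, 109, 111, 123, 118]
-20 [132, 135, 133, 136, 131, 103, 81, 78, 79, 79, 78, 78, 77, 84, 109, 108, 106, 116, 116]
-60 [55, 62, 80, 115, 131, 109, 80, 78, 78, 78, 79, 78, 78, 84, 99, 108, 106, 115, 122]
-100 [134, 132, 127, 125, 125, 105, 82, 77, 78, 77, 78, 79, 79, 76, 101, 95, 94, 112, 122]
along [123, 130, 127, 91, 76, 78, 79, 77, 77, 78, 77, 78, 78, 78, 77, 76, 80, 79, 81, 79, 78, 77, 78, 78, 78, 78, 77, 77, 77, 79, 76, 78, 78, 79, 80, 79, 80, 64, 34, 119, 134, 135, 110, 82, 114]
```

```bash
python3 -c "
from rig import r
print(r.sign_off())"
```

```text
the job is handed in; nothing more can be done
None
```

The job is handed in at about 15 s: the duct went in behind the post at an angle and was swung home by pushing only. By the last camera check it lies flat along the back rail between the cheeks, about 14 mm off centre (30 mm allowed). The sign-off returned no verdict.

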